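Pin the sufuria lid through its three eyes

ROBOT

A 6-joint arm with a two-finger parallel gripper is mounted at the origin on the work surface. World frame = base frame: x ahead of the robot, y to its left, z up, the work surface at z = 0. Lengths are in m, angles in rad, forces in N, time in s.
With the tool pointing down it reaches from about 0.35 to 0.975 m from the base axis. Payload 4.9 kg.
Tool frame: the origin (TCP) lies at the very end of the fingers, on their centre line; the grasp point (between the pads) lies 19 mm behind it; z points along the fingers, y is the line along which they close (so a half turn about z gives the same grasp; the last joint's range is limited). The gripper opens to 85 mm and grips with 20 to 120 N. Pads are 22 mm wide; open, the fingers measure 114 mm over their backs; the gripper's body (76 mm by 85 mm) begins 54 mm behind the grasp point. The pads swing forward as they close: fully open they stand 13 mm farther back than shut.
Start: joints at [-0.119, 0.053, 1.613, -0, 1.476, -0.119], TCP at [0.625, 0, 0.231] pointing down, gripper open.
Joint ranges: [-3.01, 3.01], [-1.01, 2.22], [0.06, 2.58], [-1.02, 4.17], [0.09, 2.62], [-3.14, 3.14]. Speed limits (rad/s): [2.57, 2.57, 3.14, 3.14, 3.14, 3.14].

INTERFACE

Orientations are given as a rotation vector (axis times angle).
In Python, from station import * gives the robot as it stands.
- The arm moves only by the shell command python3 -m crank 'ROWS' [OPENING] [FORCE]. ROWS is JSON, a list of rows, each an object with "offset": the shift along the tool's x, y, z in m, a list of three; "twist": the turn, a rotation vector about the tool's x, y, z in degrees, a list of three. In form: [{"offset": [x, y, z], "twist": [rx, ry, rz]}, ...]. A call has 1 to 20 rows; each row is the pose to reach, as a shift and turn from the pose commanded when the call began, along the tool's axes at that moment; what a row does not reach only later rows make up. A row lasts 1/8 s, in which the tool goes at most 62.5 mm and 10.7 degrees, less where a joint would pass 70% of its speed; a pose out of reach is approached as far as the arm can. A call with a gripper value outside its range is refused whole. OPENING is the opening, from 0 (shut) to 1 (fully open), set as the call begins (- or left out, the last holds). The fingers move at their own pace and stop on an object; FORCE is the grip in N (left out, the last holds). Time passes only in rows, so rows that repeat a pose let the fingers close. It gives the time, the measured TCP pose, the force, the opening and the grip force at its end, in the units of the state.
- get_obs(): the state, without advancing time (a new reading comes with each control period).
- get_image(name): name is "scene" or "side" or "wrist"; returns the picture (400x640x3 uint8, red, green, blue); there is no depth.
- get_calibration(name): a dict with "intrinsics" (3x3 intrinsics, pixels), "world_from_camera" (4x4, takes a point from camera to world coordinates); the wrist camera has in their place "tool_from_camera" (4x4, takes a point from camera to tool coordinates, whose origin is the TCP and whose axes are the flange's). Camera axes: x right, y up, looking along -z (the intrinsics and any distortion apply to the point x, -y, -z); pixel columns grow to the right and rows downward; lengths in m; the calibration is good to about 2 mm. A picture is of the moment at which its call begins: read the wrist's pose just before it. get_calibration takes no time and is no camera call.
- finish_job(): hands the job in; it is judged then, once.
Trained networks look in the newest picture that a camera, given by its name, has taken for a name from the list of things; names that differ only in an ending like _2 or _b are one class to them, and where a whole thing is asked for, a point or a joint stands for the part that bears it (a point fixed in the world has none). Each returns a list of dicts, best first, with "confidence" (0 to 1); they miss things now and then, are a little off and sometimes report something else, mostly with a low value. They report only what shows in the picture. A call takes as long as a camera call. They do not tell look-alikes from the thing itself.
- cut_out(query, camera): "region" (400x640 bool, what is visible of it) and "rect" ([centre column, centre row, width, height] in pixels, round what is visible of it).
The state is a dict: "t": time; "q": joint angles; "dq": joint speeds; "effort": joint torques, N m; "tool_pos": TCP position; "tool_rot": TCP orientation; "contact_force": force on the tool from outside, world axes, zero at the start; "wrist_torque": the same for the moment, N m; "opening": finger opening in m; "grip_force": force on a finger pad.
Only numpy, scipy, OpenCV 4.12 (cv2) and the standard library are available. Lean on these libraries where they do the work, as an engineer would, in place of code of your own. Each camera call takes 0.05 s, during which the arm holds its last target. There are 200 camera calls.

TASK

Lock the lid on the sufuria: take the long steel pin out of the wooden block and lower it through all three eyes at the side of the sufuria, one below the other, until its collar rests flat on the top eye, then let go. Leave the short steel pin and the wooden dowel standing in the block.

Things in the scene. Friction and masses are not known exactly. Their poses are not given: they have to be found in the camera images.
- long_pin: Longer of two steel pins, upright in any of 3 holes of a wooden block; origin: centre of its foot, 12 mm above the counter; z up the shaft. Shaft 12 mm diameter, 95 long; then collar disc, 56 diameter, 95 to 101 above the foot; then round grip knob, 26 diameter, 101 to 146 above the foot. 0.2 to 0.3 kg. Its top stands 158 mm above the counter, the short pin's 108.
- short_pin: Same shape but too short for the job; leave it. Shaft 12 mm diameter, 45 long, same collar (45 to 51 above the foot) and knob (51 to 96). Origin: centre of its foot, z up. Stands in another hole of the block, which is fixed, 75 x 270 mm, 50 high, with three 15 mm holes in a row, 90 apart, 38 deep.
- dowel: Plain wooden stick in the remaining hole of the block, 12 mm diameter, 130 mm long, no collar or knob, its top 142 mm above the counter; leave it. Origin: centre of its foot, z up.
- top_eye (a point): Centre of the top eye's hole, at its upper face, 121 mm above the counter; x points out from the pot, z up. Three level tabs, 52 mm wide, 6 thick, one above another (top green on the lid, two aluminium), upper faces at 121, 86, 51 mm; each has a 32 mm hole, all on one vertical line 150 mm from the axis of the pot (218 diameter, fixed, lid clipped on, lid knob 143 mm high).
Things that resemble listed ones, but are neither listed nor needed, are in the scene too. What is shaped like the long_pin but purple or yellow is not meant.

How it is judged:
At the end, for the whole second after the job is handed in: The long pin is at rest through all three eyes: its foot within 18 mm sideways of the eyes' axis and 95 mm (within 7 mm) below the top eye's upper face, the pin upright within 10 degrees (horizontal distance between long_pin and top_eye below 0.018 m and z of long_pin in the frame of top_eye between -0.102 and -0.088 m and angle between long_pin's own z axis and vertical below 0.175 rad and linear speed of long_pin below 0.03 m/s); the robot touches nothing.
It fails at once if the short pin was pulled out of the block or knocked out (moved over 30 mm) (distance of short_pin from where it was at the start of the episode above 0.03 m).
It fails at once if the dowel was pulled out of the block or knocked out (moved over 30 mm) (distance of dowel from where it was at the start of the episode above 0.03 m).
It also fails if it takes over 45 s, if anything falls off the work surface, if the arm or the gripper's body presses on something with over 40 N, if the wrist force passes 120 N, or if a joint passes its speed limit or range.

## Working session

There is one attempt and no reset: what is moved stays moved. The work goes in short steps, Python scripts to look and compute and a shell command to move; the robot and the scene stay as the last step left them, time stands still between calls to the robot, and variables do not carry over. Pictures are saved under pics/ and viewed, at most 10 in all, crops included, and the job is handed in when it is done.

```bash
mkdir -p pics; python3 - <<'E'
from station import *
import cv2, numpy as np
o=get_obs(); print(o['tool_pos'],o['tool_rot'],o['contact_force'])
ims=[]
for c in ["scene","side"]:
    im=get_image(c); cv2.imwrite(f"pics/{c}0.png",im[...,::-1])
    k=get_calibration(c); print(c,k['intrinsics'],k['world_from_camera'],[x for x in k])
    for n in ["long_pin","short_pin","dowel","top_eye"]:
        print(n,[(np.round(d['rect']),round(d['confidence'],2)) for d in cut_out(n,c)][:6])
print(get_calibration("wrist"))
E
```

```text
[6.24369308e-01 6.73270593e-05 2.30048691e-01] [-2.22031424e+00 -2.22024364e+00  1.99902545e-03] [-0.02715123  0.03200983 -0.17924955]
scene [[421.23007279   0.         317.50074835]
 [  0.         421.23007279 200.08272455]
 [  0.           0.           1.        ]] [[ 0.54265015 -0.60074561  0.58705666  1.15476363]
 [ 0.83994247  0.3924607  -0.37479494 -0.2148397 ]
 [-0.00524026  0.69647636  0.71756061  0.91991166]
 [ 0.          0.          0.          1.        ]] ['intrinsics', 'world_from_camera']
long_pin [(array([316., 188.,  20.,  39.]), 0.69), (array([360., 193.,  20.,  29.]), 0.6), (array([411., 170.,  17.,  41.]), 0.6), (array([336., 167.,  16.,  40.]), 0.55)]
short_pin [(array([311., 232.,  24.,  24.]), 0.89)]
dowel [(array([336., 209.,   4.,  27.]), 0.61)]
top_eye [(array([143., 319., 149., 119.]), 0.84)]
side [[468.59877512   0.         313.80758697]
 [  0.         468.59877512 207.34802663]
 [  0.           0.           1.        ]] [[ 0.92065497  0.18432341 -0.34412107  0.13394422]
 [-0.39006563  0.46957361 -0.79205393 -0.5909603 ]
 [ 0.01559609  0.86343819  0.504213
[... 339 characters left out ...]
5., 118.]), 0.63)]
short_pin [(array([349., 226.,  30.,  27.]), 0.57)]
dowel [(array([332., 200.,   9.,  41.]), 0.61)]
top_eye [(array([511., 341., 195., 118.]), 0.61)]
{'intrinsics': array([[355.08143537,   0.        , 320.6775957 ],
       [  0.        , 355.08143537, 197.94360714],
       [  0.        ,   0.        ,   1.        ]]), 'tool_from_camera': array([[-5.08298544e-04,  9.51268461e-01,  3.08363515e-01,
         7.98089215e-02],
       [ 9.99999719e-01,  6.53504895e-04, -3.67618703e-04,
         5.72686930e-04],
       [-5.51221144e-04,  3.08363241e-01, -9.51268526e-01,
        -1.43010372e-01],
       [ 0.00000000e+00,  0.00000000e+00,  0.00000000e+00,
         1.00000000e+00]])}
```

View pics/scene0.png

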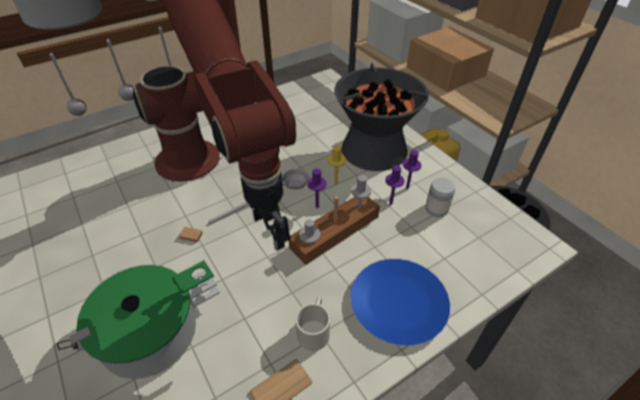

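View pics/side0.png

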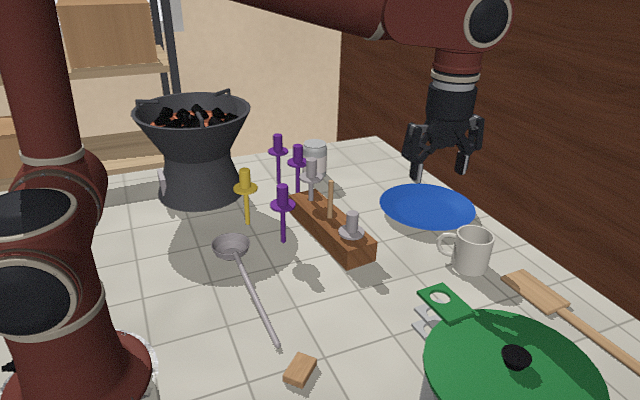

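Scene view: steel pins at (360,193) and (311,232) in the block, dowel at (336,209); purple at (316,188), (395,180), (411,170) and yellow at (336,167). The candidate is the steel pin at (360,193) in the scene view and (313,180) in the side view. It's in the block and taller than the steel pin at (311,232)/(349,226). The green eye is near (199,273) in the scene view and (440,297) in the side view. I'll confirm in one enlarged crop.

```bash
cat > h.py <<'E'
import numpy as np
from station import *
def ray(cam,px,T=None):
    k=get_calibration(cam); K=k['intrinsics']; T=k['world_from_camera'] if T is None else T
    d=np.linalg.inv(K)@[px[0],px[1],1]; d=T[:3,:3]@[d[0],-d[1],-d[2]]
    return T[:3,3],d
def atz(cam,px,z,T=None):
    o,d=ray(cam,px,T); return o+d*(z-o[2])/d[2]
E
python3 - <<'E'
import cv2,numpy as np
a=cv2.imread('pics/scene0.png');b=cv2.imread('pics/side0.png')
f=lambda im,x,y:cv2.resize(im[y:y+100,x:x+100],(400,400),interpolation=cv2.INTER_CUBIC)
r1=np.hstack([f(a,290,160),f(b,275,145)])
g=lambda im,x,y:cv2.resize(im[y:y+50,x:x+100],(400,200),interpolation=cv2.INTER_CUBIC)
r2=np.hstack([g(a,150,250),g(b,400,275)])
cv2.imwrite('pics/crop1.png',np.vstack([r1,r2]))
E
```

```text
(no output)
```

View pics/crop1.png

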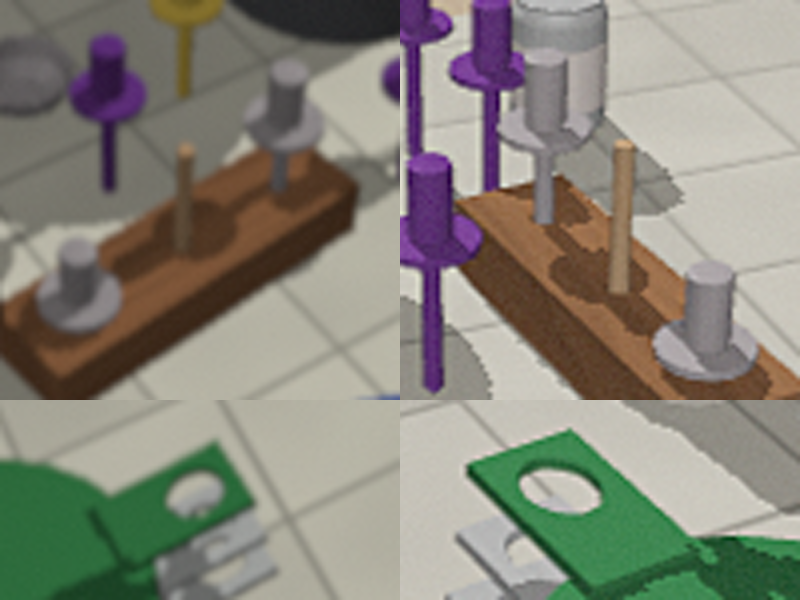

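The crop confirms it: the tall steel collared pin at the block's far end is the long pin, with its knob top at scene (362,176) and side (311,159). The short steel pin is at the near end.

```bash
python3 - <<'E'
from h import *
P={'long':((362.2,176.5),(311.2,159),.158),'dowel':((336.2,197.2),(330.7,181.2),.142),'short':((309.5,221.2),(352.3,212.5),.108),'eye':((199,273.5),(440.2,297.5),.121),'potknob':((130,299),(516,350),.143)}
R={}
for n,(a,b,z) in P.items():
    p,q=atz('scene',a,z),atz('side',b,z); R[n]=(p+q)/2; print(n,np.round(p,4),np.round(q,4))
d=R['short']-R['long'];print('spacing',np.hypot(*d[:2]),'dir',np.degrees(np.arctan2(d[1],d[0])))
d=R['eye']-R['potknob'];print('eye r',np.hypot(*d[:2]),np.degrees(np.arctan2(d[1],d[0])))
from scipy.spatial.transform import Rotation as Ro
print(Ro.from_rotvec(get_obs()['tool_rot']).as_matrix().round(3))
for n in P: print(n, 'reach',np.hypot(*R[n][:2]))
E
```

```text
long [0.523  0.3303 0.158 ] [0.5214 0.321  0.158 ]
dowel [0.5361 0.2377 0.142 ] [0.53   0.2307 0.142 ]
short [0.5426 0.1512 0.108 ] [0.541  0.1447 0.108 ]
eye [ 0.549 -0.148  0.121] [ 0.5406 -0.1554  0.121 ]
potknob [ 0.5469 -0.2955  0.143 ] [ 0.5525 -0.2973  0.143 ]
spacing 0.17883083865069516 dir -83.70293262768585
eye r 0.1448006070635932 91.93329409911675
[[-0.  1. -0.]
 [ 1.  0.  0.]
 [ 0. -0. -1.]]
long reach 0.615440626470447
dowel reach 0.582205899595024
short reach 0.5616564003752732
eye reach 0.5655374221525394
potknob reach 0.62452209168157
```

```bash
python3 - <<'E'
from h import *
for n,c,px,z in [('purpA','scene',(317,171),.158),('purpA','side',(282,186),.158),('purpB','scene',(397,168),.158),('purpB','side',(298,147),.158),('purpC','scene',(413,152),.158),('purpC','side',(278,137),.158),('yel','scene',(337,146),.158),('brazier base','scene',(375,155),0),('brazier base','side',(203,190),0),('can','scene',(440,182),.09)]:
    print(n,c,np.round(atz(c,px,z),3))
# brazier rim triangulated
o,d=ray('scene',(380,98)); p,e=ray('side',(191,112))
s=np.linalg.lstsq(np.c_[d,-e],p-o,rcond=None)[0]; print('rim',o+d*s[0],p+e*s[1])
E
python3 -m crank '[{"offset":[0.05,-0.02,-0.02],"twist":[0,0,0]},{"offset":[0.11,-0.04,-0.03],"twist":[0,0,0]},{"offset":[0.17,-0.06,-0.03],"twist":[0,0,0]},{"offset":[0.22,-0.08,-0.03],"twist":[0,0,0]},{"offset":[0.27,-0.1,-0.03],"twist":[0,0,0]},{"offset":[0.27,-0.1,-0.03],"twist":[0,0,0]},{"offset":[0.27,-0.1,-0.03],"twist":[0,0,0]}]' 1
```

```text
purpA scene [0.439 0.241 0.158]
purpA side [0.414 0.219 0.158]
purpB scene [0.548 0.43  0.158]
purpB side [0.519 0.398 0.158]
purpC scene [0.52  0.512 0.158]
purpC side [0.494 0.476 0.158]
yel scene [0.38  0.348 0.158]
brazier base scene [0.33  0.545 0.   ]
brazier base side [0.304 0.56  0.   ]
can scene [0.607 0.551 0.09 ]
rim [0.30501034 0.55985992 0.20382232] [0.29796608 0.56584254 0.21865373]
t: 1.38
tool_pos: [0.5251, 0.2699, 0.2614]
tool_rot: [2.221, 2.222, -0.0]
contact_force: [0.7, 0.3, -0.4]
opening: 0.0853
grip_force: 0.0
```

```bash
cat >> h.py <<'E'
from scipy.spatial.transform import Rotation as Ro
def wristT(o):
    T=np.eye(4); T[:3,:3]=Ro.from_rotvec(o['tool_rot']).as_matrix(); T[:3,3]=o['tool_pos']
    return T@get_calibration('wrist')['tool_from_camera']
def proj(T,K,p):
    c=np.linalg.inv(T)@np.r_[p,1]; u=K@[c[0],-c[1],-c[2]]; return u[:2]/u[2]
E
python3 - <<'E'
from h import *
import cv2
o=get_obs(); im=get_image('wrist'); cv2.imwrite('pics/w1.png',im[...,::-1])
T=wristT(o);K=get_calibration('wrist')['intrinsics']; np.save('w1T.npy',T)
print(proj(T,K,[.522,.326,.158]))
for d in cut_out('long_pin','wrist'): print(np.round(d['rect'],1),d['confidence'])
E
```

```text
[315.15439908 119.36351495]
[128.6  79.4 105.4  72.8] 0.85
[205.6 201.9  60.8  66.9] 0.82
[320.1 112.3  73.3  70.1] 0.77
```

View pics/w1.png

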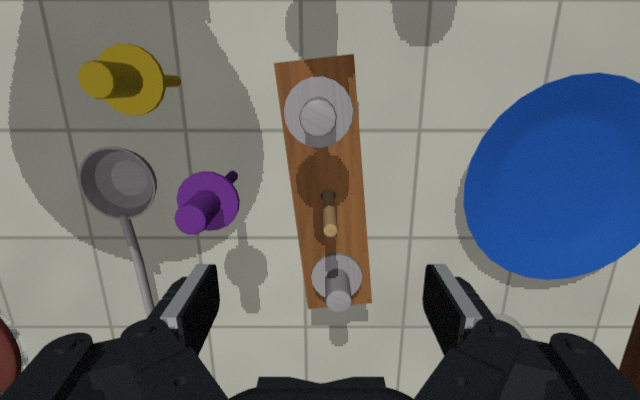

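The wrist view shows the steel long pin at the block's far end, with its knob top at (318,117) and collar at (318,111). The dowel top is at (330,230) and the short pin's knob at (338,298).

```bash
python3 - <<'E'
from h import *
T=np.load('w1T.npy')
print(atz('wrist',(318,117),.158,T),atz('wrist',(318.5,111.5),.113,T),atz('wrist',(330.5,230),.142,T))
print(get_obs()['tool_pos'])
E
```

```text
[0.52394013 0.32757421 0.158     ] [0.52405507 0.32782921 0.113     ] [0.53362744 0.23761355 0.142     ]
[0.52550638 0.2689956  0.26130781]
```

```bash
python3 -m crank '[{"offset":[0.058,-0.001,0.0],"twist":[0,0,0]},{"offset":[0.058,-0.001,0.03],"twist":[0,0,0]},{"offset":[0.058,-0.001,0.07],"twist":[0,0,0]},{"offset":[0.058,-0.001,0.11],"twist":[0,0,0]},{"offset":[0.058,-0.001,0.138],"twist":[0,0,0]},{"offset":[0.058,-0.001,0.138],"twist":[0,0,0]}]' 1
python3 -m crank '[{"offset":[0,0,0],"twist":[0,0,0]},{"offset":[0,0,0],"twist":[0,0,0]},{"offset":[0,0,0],"twist":[0,0,0]},{"offset":[0,0,0],"twist":[0,0,0]},{"offset":[0,0,0],"twist":[0,0,0]},{"offset":[0,0,0],"twist":[0,0,0]}]' 0 60
```

```text
t: 2.22
tool_pos: [0.5228, 0.3259, 0.1201]
tool_rot: [-2.222, -2.218, 0.009]
contact_force: [-1.1, 1.0, 0.1]
opening: 0.0858
grip_force: 0.0
t: 2.98
tool_pos: [0.5244, 0.3285, 0.1249]
tool_rot: [2.221, 2.222, 0.002]
contact_force: [-1.9, -0.0, 6.6]
opening: 0.0246
grip_force: 58.7
```

```bash
python3 -m crank '[{"offset":[0,0,-0.01],"twist":[0,0,0]},{"offset":[0,0,-0.04],"twist":[0,0,0]},{"offset":[0,0,-0.08],"twist":[0,0,0]},{"offset":[0,0,-0.12],"twist":[0,0,0]},{"offset":[0,0,-0.16],"twist":[0,0,0]},{"offset":[0,0,-0.165],"twist":[0,0,0]},{"offset":[0,0,-0.165],"twist":[0,0,0]}]' - 60
python3 - <<'E'
from h import *
import cv2
print(get_obs()['tool_pos'])
a=get_image('scene');b=get_image('side')
f=lambda im,x,y:cv2.resize(im[y:y+150,x:x+130],(390,450))
cv2.imwrite('pics/lift.png',np.hstack([f(a,290,70),f(b,255,70)])[...,::-1])
E
```

```text
t: 3.85
tool_pos: [0.5235, 0.3278, 0.2867]
tool_rot: [-2.221, -2.221, 0.003]
contact_force: [0.5, -0.5, -3.4]
opening: 0.0245
grip_force: 60.1
[0.52352293 0.32779039 0.28672116]
```

View pics/lift.png

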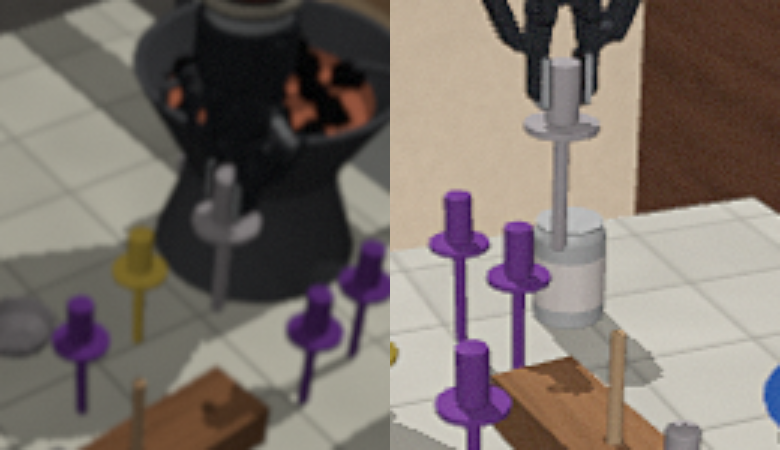

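The pin is held upright and its foot is clear of the block; the dowel and short pin still stand. Next I'll carry it past the eye and measure the eye with the wrist camera.

```bash
python3 -m crank '[{"offset":[-0.02,0,0],"twist":[0,0,0]},{"offset":[-0.06,0.002,0],"twist":[0,0,0]},{"offset":[-0.11,0.004,0],"twist":[0,0,0]},{"offset":[-0.16,0.006,0],"twist":[0,0,0]},{"offset":[-0.21,0.008,0],"twist":[0,0,0]},{"offset":[-0.26,0.01,0],"twist":[0,0,0]},{"offset":[-0.31,0.012,0],"twist":[0,0,0]},{"offset":[-0.36,0.014,0],"twist":[0,0,0]},{"offset":[-0.41,0.016,0],"twist":[0,0,0]},{"offset":[-0.46,0.018,0],"twist":[0,0,0]},{"offset":[-0.5,0.02,0],"twist":[0,0,0]},{"offset":[-0.528,0.02,0],"twist":[0,0,0]},{"offset":[-0.528,0.02,0],"twist":[0,0,0]},{"offset":[-0.528,0.02,0],"twist":[0,0,0]}]' - 60
python3 - <<'E'
from h import *
import cv2
o=get_obs(); im=get_image('wrist'); cv2.imwrite('pics/w2.png',im[...,::-1])
T=wristT(o);K=get_calibration('wrist')['intrinsics']; np.save('w2T.npy',T); print(o['tool_pos'],o['tool_rot'])
print(proj(T,K,[.545,-.152,.121]))
E
```

```text
t: 5.7
tool_pos: [0.5432, -0.1998, 0.2873]
tool_rot: [-2.221, -2.22, 0.0]
contact_force: [-1.2, -0.2, -2.7]
opening: 0.0247
grip_force: 60.1
[ 0.54323983 -0.19982918  0.28732714] [-2.22067290e+00 -2.21967010e+00  4.57754037e-04]
[322.1450122  122.29365031]
```

View pics/w2.png

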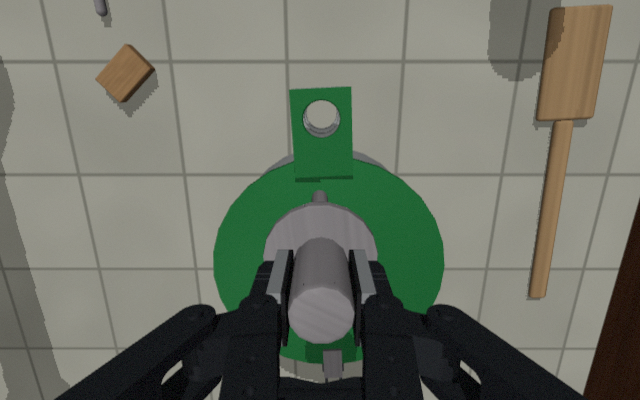

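The green tab's hole is at about (321,118), the held pin's collar at (320,258), its foot tip at (320,195) and its knob top at (321,314).

```bash
python3 - <<'E'
from h import *
import cv2
T=np.load('w2T.npy');K=get_calibration('wrist')['intrinsics'];im=cv2.imread('pics/w2.png')
h=cv2.cvtColor(im,cv2.COLOR_BGR2HSV); m=cv2.inRange(h,(45,80,20),(80,255,255))[80:160,280:365]
cs,hi=cv2.findContours(m,cv2.RETR_CCOMP,cv2.CHAIN_APPROX_NONE)
for c,x in zip(cs,hi[0]):
    if x[3]>=0 and cv2.contourArea(c)>200:
        e=cv2.fitEllipse(c); u=np.add(e[0],(280,80)); print(u,e[1],atz('wrist',u,.121,T), 'expected dia px',355*.032/np.linalg.norm(T[:3,3]-[.545,-.15,.121]))
# predicted pin if coaxial with the TCP
t=get_obs()['tool_pos']
for n,dz in [('collar top',-.008),('foot',-.109),('knob top',.037)]: print(n,proj(T,K,t+[0,0,dz]))
E
```

```text
[321.01289749 118.2314682 ] (38.211463928222656, 38.77159118652344) [ 0.54403231 -0.148589    0.121     ] expected dia px 36.54413215349265
collar top [319.8973997  259.45267128]
foot [320.30714979 195.30269241]
knob top [319.51200384 319.78978154]
```

The eye is at (0.544, -0.149) and the pin is coaxial with the TCP. So +51 mm along tool x, +1 mm along tool y, then about 151 mm down.

```bash
python3 -m crank '[{"offset":[0.025,0.001,0],"twist":[0,0,0]},{"offset":[0.051,0.001,0],"twist":[0,0,0]},{"offset":[0.051,0.001,0],"twist":[0,0,0]},{"offset":[0.051,0.001,0.02],"twist":[0,0,0]},{"offset":[0.051,0.001,0.04],"twist":[0,0,0]},{"offset":[0.051,0.001,0.045],"twist":[0,0,0]},{"offset":[0.051,0.001,0.045],"twist":[0,0,0]}]' - 60
python3 - <<'E'
from h import *
import cv2
print(get_obs()['tool_pos'])
a=get_image('scene');b=get_image('side')
f=lambda im,x,y:cv2.resize(im[y:y+120,x:x+100],(400,480),interpolation=cv2.INTER_CUBIC)
cv2.imwrite('pics/ins.png',np.hstack([f(a,150,190),f(b,390,215)])[...,::-1])
E
```

```text
t: 6.62
tool_pos: [0.5445, -0.1492, 0.242]
tool_rot: [-2.221, -2.219, 0.001]
contact_force: [0.3, 1.0, -2.7]
opening: 0.0242
grip_force: 60.1
[ 0.54447523 -0.14915824  0.2419928 ]
```

View pics/ins.png

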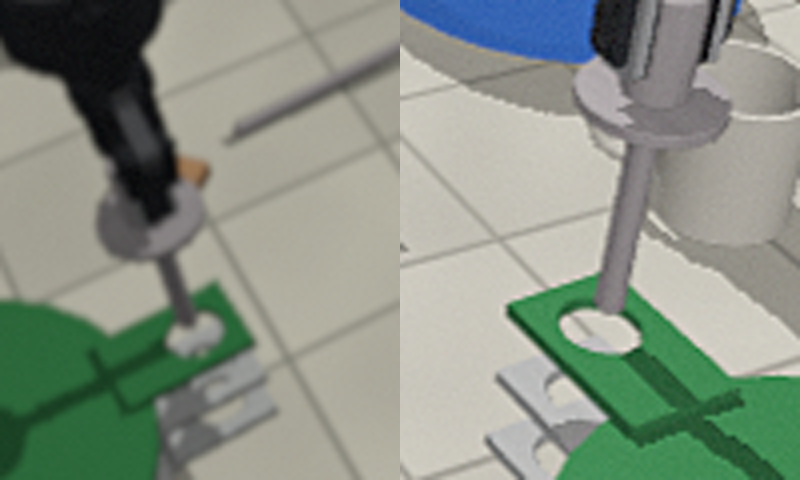

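The foot hangs just above the hole in both views (scene crop (185,320), side crop (610,305)). I'll lower it.

```bash
python3 -m crank '[{"offset":[0,0,0.015],"twist":[0,0,0]},{"offset":[0,0,0.03],"twist":[0,0,0]},{"offset":[0,0,0.045],"twist":[0,0,0]},{"offset":[0,0,0.06],"twist":[0,0,0]},{"offset":[0,0,0.075],"twist":[0,0,0]},{"offset":[0,0,0.09],"twist":[0,0,0]},{"offset":[0,0,0.1],"twist":[0,0,0]},{"offset":[0,0,0.1],"twist":[0,0,0]},{"offset":[0,0,0.1],"twist":[0,0,0]}]' - 60
python3 -m crank '[{"offset":[0,0,0.002],"twist":[0,0,0]},{"offset":[0,0,0.004],"twist":[0,0,0]},{"offset":[0,0,0.004],"twist":[0,0,0]}]'
```

```text
t: 7.85
tool_pos: [0.5454, -0.1492, 0.1439]
tool_rot: [2.221, 2.221, 0.001]
contact_force: [0.5, -0.7, -2.5]
opening: 0.0242
grip_force: 60.1
t: 8.22
tool_pos: [0.545, -0.149, 0.1393]
tool_rot: [2.221, 2.221, 0.0]
contact_force: [0.1, -0.2, -3.3]
opening: 0.0247
grip_force: 60.1
```

```bash
python3 -m crank '[{"offset":[0,0,0.001],"twist":[0,0,0]},{"offset":[0,0,0.002],"twist":[0,0,0]},{"offset":[0,0,0.002],"twist":[0,0,0]}]'
python3 -m crank '[{"offset":[0,0,0.0],"twist":[0,0,0]},{"offset":[0,0,0.001],"twist":[0,0,0]},{"offset":[0,0,0.001],"twist":[0,0,0]}]'
```

```text
t: 8.6
tool_pos: [0.5451, -0.1491, 0.1391]
tool_rot: [2.221, 2.222, -0.0]
contact_force: [-6.0, 1.8, 6.5]
opening: 0.0246
grip_force: 60.9
t: 8.98
tool_pos: [0.5451, -0.1491, 0.1391]
tool_rot: [2.221, 2.222, -0.001]
contact_force: [-7.2, 2.7, 12.0]
opening: 0.0244
grip_force: 61.4
```

Contact comes at the expected height, so the collar is seated. I'll release and retreat.

```bash
python3 -m crank '[{"offset":[0,0,-0.001],"twist":[0,0,0]},{"offset":[0,0,-0.001],"twist":[0,0,0]},{"offset":[0,0,-0.001],"twist":[0,0,0]},{"offset":[0,0,-0.001],"twist":[0,0,0]},{"offset":[0,0,-0.001],"twist":[0,0,0]},{"offset":[0,0,-0.03],"twist":[0,0,0]},{"offset":[0,0,-0.08],"twist":[0,0,0]},{"offset":[0,0,-0.13],"twist":[0,0,0]},{"offset":[0,0,-0.15],"twist":[0,0,0]},{"offset":[0,0,-0.15],"twist":[0,0,0]}]' 1
python3 - <<'E'
from h import *
import cv2
a=get_image('scene');b=get_image('side')
f=lambda im,x,y:cv2.resize(im[y:y+120,x:x+100],(400,480),interpolation=cv2.INTER_CUBIC)
cv2.imwrite('pics/end.png',np.hstack([f(a,150,210),f(b,390,225)])[...,::-1])
K=get_calibration('side');print(proj(K['world_from_camera'],K['intrinsics'],[.5445,-.149,.172]))
K=get_calibration('scene');print(proj(K['world_from_camera'],K['intrinsics'],[.5445,-.149,.172]))
E
```

```text
t: 10.22
tool_pos: [0.5456, -0.1492, 0.2877]
tool_rot: [2.22, 2.22, 0.002]
contact_force: [-0.4, 0.1, 0.2]
opening: 0.0854
grip_force: 0.0
[444.85426158 268.46401999]
[192.9380419  258.91982178]
```

View pics/end.png

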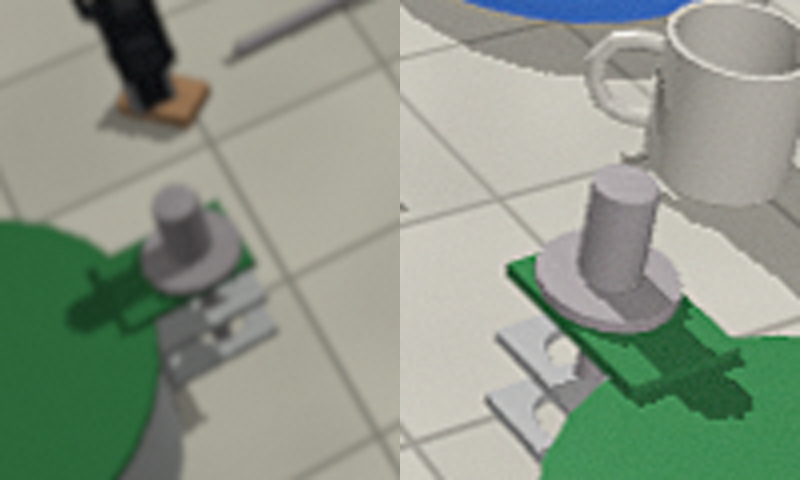

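The collar lies flat on the green eye (side crop (608,280)), the shaft shows below it through the lower tabs, and the gripper is clear.

```bash
python3 -c "
from station import *
print(finish_job())"
```

```text
the job is handed in; nothing more can be done
None
```

The long pin stands through all three eyes with its collar flat on the top eye; I let go of it, backed the gripper clear and handed the job in at about 10 s. The short pin and dowel weren't touched, and no verdict came back.

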